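# Shift the rolling mill's gear unit

### The arm

A 6-joint arm with a two-finger parallel gripper is mounted at the origin on a cart in front of the work surface, level with it; the furniture and walls round the work are solid. World frame = base frame: x ahead of the robot, y to its left, z up, the work surface at z = 0. Lengths are in m, angles in rad, forces in N, time in s.
With the tool pointing down it reaches from about 0.35 to 0.775 m from the base axis. Payload 7.3 kg.
Tool frame: the origin (TCP) lies midway between the tips of the shut fingers; the grasp point (between the pads) lies 19 mm behind it; y points along the fingers, z is the direction in which the jaws open and shut, and the axes are right-handed (so a half turn about y gives the same grasp; the last joint's range is limited). The gripper opens to 92 mm and grips with 3 to 60 N. Pads are 19 mm wide; open, the fingers measure 130 mm over their backs; the gripper's body (75 mm by 190 mm) begins 47 mm behind the grasp point.
Start: joints at [-1.271, 0.342, 1.524, -0, 1.275, -0.146], TCP at [0.226, -0.474, 0.227] pointing down, gripper open.
Joint ranges: [-2.53, 2.53], [-0.77, 2.02], [0.04, 2.7], [-1, 4.14], [0.28, 2.66], [-3.11, 3.11]. Speed limits (rad/s): [2.57, 2.57, 3.14, 3.14, 3.14, 3.14].

### API

Orientations are given as a unit quaternion [x, y, z, w].
In Python, from station import ctrl gives the robot as it stands.
- The arm moves only by the tool carry_out, never from a script. Its arguments are lists of equal length, an entry for each row: "offset": the shift along the tool's x, y, z normalised to -1 to 1, where 1 is 0.025 m, a list of three; "yaw": the turn about the tool's y normalised to -1 to 1, where 1 is 4 degrees. In form: {"offset": [[dx, dy, dz], ...], "yaw": [yaw, ...]}. A call has 1 to 5 rows; each row shifts and turns the pose as measured when the row begins, along the tool's axes as they then stand; what a row does not reach is not made up. A row lasts 1/12 s, in which the tool goes at most 41.7 mm and 7.16 degrees, less where a joint would pass 70% of its speed; a pose out of reach is approached as far as the arm can. A call with a number of a shift or a turn outside -1 to 1 is refused whole. A call with a gripper value outside its range is refused whole. "grip" is the gripper command: -1 is shut, 1 is fully open, values between are in proportion, set as the call begins (left out, the last holds). The fingers move at their own pace and stop on an object; the grip force is fixed at half the most. Time passes only in rows, so rows that do not move let the fingers close. It gives the time, the measured TCP pose, the force and the opening at its end, in the units of the state.
- ctrl.get_obs(): the state, without advancing time (a new reading comes with each control period).
- ctrl.read_camera(name): name is "side" or "top"; returns the picture (480x640x3 uint8, red, green, blue); there is no depth.
- ctrl.camera_info(name): a dict with "mtx" (3x3 intrinsics, pixels), "k1" (the pictures are not rectified: a ray, as slopes to the right and down, at radius r is drawn at 1 + k1 r^2 times it, then the intrinsics apply), "origin" and "rotation" of the camera in the world. Camera axes: x right, y up, looking along -z (the intrinsics and any distortion apply to the point x, -y, -z); pixel columns grow to the right and rows downward; lengths in m; the calibration is good to about 2 mm. A picture is of the moment at which its call begins. camera_info takes no time and is no camera call.
- ctrl.job_done(): hands the job in, once; it reports no verdict.
Trained networks look in the newest picture that a camera, given by its name, has taken for a name from the list of things; names that differ only in an ending like _2 or _b are one class to them, and where a whole thing is asked for, a point or a joint stands for the part that bears it (a point fixed in the world has none). Each returns a list of dicts, best first, with "score" (0 to 1); they miss things now and then, are a little off and sometimes report something else, mostly with a low value. They report only what shows in the picture. A call takes as long as a camera call.
- ctrl.spot_in(label, camera): "box" ([centre column, centre row, width, height] as shares, 0 to 1, of the picture: columns of its width, rows of its height, round what is visible of it).
- ctrl.tip_of(label, camera): "location" ([row, column] as shares, 0 to 1, of the picture: columns of its width, rows of its height: a listed point, or the origin of a listed thing).
The state is a dict: "clock": time; "q": joint angles; "dq": joint speeds; "joint_efforts": joint torques, N m; "position": TCP position; "tcp_rot": TCP orientation; "force": force on the tool from outside, world axes, zero at the start; "torque": the same for the moment, N m; "width": finger opening in m.
Only numpy, scipy, OpenCV 4.12 (cv2) and the standard library are available. Lean on these libraries where they do the work, as an engineer would, in place of code of your own. Each camera call takes 0.05 s, during which the arm holds its last target.

### The job

The lever of the rolling mill's gear unit stands in the near-left slot of its H-shaped gate. Without gripping the lever, push it by the knob, gently, with your fingertips out of that slot, across the middle channel and fully home into the far-right slot, straying into neither of the other two slots. Leave the jar, the cuff and the ring clamp as they stand, and finish clear of everything.

Things in the scene. Friction and masses are not known exactly. Their poses are not given: they have to be found in the camera images.
- gear_unit: Grey cast gear unit fixed to the bench: foot 150 x 140 x 12 mm, housing 124 x 114 mm, 62 mm high, steel gate plate 84 x 80 mm on top. Origin at the centre of its underside, on the bench; x toward the far side, y left, z up; turned up to 0.45 rad about z. On its right side (-y) a 20 mm output shaft sticks out to 93 mm from the centre, 36 mm high. Near = -x, far = +x.
- gate_centre (a point): Centre of the H-shaped opening, on the gate plate's upper face, 75 mm above the bench; axes as the gear unit. Two slots along x, 15 mm left (+y) and 15 mm right (-y) of this point, joined by a cross channel along y through it. All are 14 mm wide; the slots end 23 mm near (-x) and far (+x) of it. The lever's 10 mm shank can go nowhere else.
- knob (a point): Centre of the black barrel-shaped knob on the lever, 34 mm across, 40 mm tall; z along the lever. The lever tilts about a pivot 28 mm above the underside of the gear unit, at its centre; the knob's centre is 105 mm from the pivot: 133 mm above the bench when upright, about 120 mm with the lever in a slot end.
- gear_lever: The lever (rod and knob). Origin at the knob's centre, z along the lever. It stays where it is left; about 1.5 to 3 N sideways at the knob moves it. Its knob travels about 40 mm from the middle to either slot end, and 33 mm from the middle to either column.
- lever_fore (a joint): Tilt of the lever along the gear unit's x, rad: 0 in the cross channel, +0.38 at the end of a far slot, -0.38 at the end of a near slot.
- lever_side (a joint): Tilt of the lever along the gear unit's y, rad: +0.32 in the left slots, 0 in the middle, -0.32 in the right slots.
- flux_jar: Loose glass jar with a brown cap, 48 mm across and 65 mm high, beyond the gear unit on the left. Origin at the centre of its underside. To be left alone.
- silver_cuff: Loose open silver bracelet, 54 x 59 x 22 mm, beyond the gear unit. Origin at the centre of its underside. To be left alone.
- ring_peg: Loose turned wooden ring clamp standing on end, 32 mm across and 122 mm high, to the right of the gear unit. Origin at the centre of its underside. To be left alone.

How it is judged:
On the way:
1. the lever is in the cross channel at the right-hand slots (value of joint lever_side below -0.24 rad and value of joint lever_fore between -0.2 and 0.2 rad).
At the end, for the whole second after the job is handed in: The lever rests in the far-right slot, tilted at least 0.32 rad (of 0.38) to the far side and at least 0.24 rad to the right; jar, cuff and ring clamp are within 15 mm of where they stood, jar and clamp upright (value of joint lever_fore above 0.32 rad and value of joint lever_side below -0.24 rad and velocity of joint lever_fore between -0.05 and 0.05 rad/s and distance of each of flux_jar, silver_cuff, ring_peg from where it was at the start of the episode below 0.015 m and angle between each of ring_peg, flux_jar's own z axis and vertical below 0.15 rad); the robot touches nothing.
It fails at once if the lever strays into the far-left slot (value of joint lever_side above 0.1 rad and value of joint lever_fore above 0.25 rad).
It fails at once if the lever strays into the near-right slot (value of joint lever_side below -0.1 rad and value of joint lever_fore below -0.25 rad).
It fails at once if the lever is gripped or forced (fingers on it with more than 30 N) (contact force between the fingers and gear_lever above 30 N).
It fails at once if the jar, the cuff or the ring clamp is lifted or knocked away (distance of any of flux_jar, silver_cuff, ring_peg from where it was at the start of the episode above 0.03 m).
It also fails if it takes over 51 s, if anything falls off the work surface, if the arm or the gripper's body presses on something with over 40 N, if the wrist force passes 120 N, or if a joint passes its speed limit or range.

## Working session

There is one attempt and no reset: what is moved stays moved. The work goes in short steps, Python scripts to look and compute and a tool call to move; the robot and the scene stay as the last step left them, time stands still between calls to the robot, and variables do not carry over. Pictures are saved under pics/ and viewed, and the job is handed in when it is done.

Besides the shell and the picture viewer there is one more tool, called after "Call:" by a JSON object that holds its "api" and its "payload". carry_out: Moves the arm, as the interface text tells. Its arguments: {"type":"object","properties":{"offset":{"type":"array","items":{"type":"array","items":{"type":"number"}}},"yaw":{"type":"array","items":{"type":"number"}},"grip":{"type":"number"}},"required":["offset","yaw"]}

```bash
mkdir -p pics; ls; cat > h.py <<'E'
import numpy as np, cv2
from station import ctrl
from scipy.spatial.transform import Rotation as R
def ray(cam,u,v):
    c=ctrl.camera_info(cam);K=np.array(c['mtx'])
    xd=(u-K[0,2])/K[0,0];yd=(v-K[1,2])/K[1,1];k=c['k1']
    x,y=xd,yd
    for _ in range(30):
        s=1+k*(x*x+y*y);x,y=xd/s,yd/s
    Rm=np.array(c['rotation'])
    if Rm.shape!=(3,3): Rm=R.from_quat(Rm).as_matrix()
    d=Rm@np.array([x,-y,-1]);return np.array(c['origin']),d/np.linalg.norm(d)
def onz(cam,u,v,z):
    o,d=ray(cam,u,v);return o+d*(z-o[2])/d[2]
def proj(cam,p):
    c=ctrl.camera_info(cam);K=np.array(c['mtx']);Rm=np.array(c['rotation'])
    if Rm.shape!=(3,3): Rm=R.from_quat(Rm).as_matrix()
    q=Rm.T@(np.array(p)-np.array(c['origin']));x,y=q[0]/-q[2],-q[1]/-q[2]
    s=1+c['k1']*(x*x+y*y);return np.array([K[0,0]*x*s+K[0,2],K[1,1]*y*s+K[1,2]])
def tri(u1,u2):
    (a,d),(b,e)=ray('side',*u1),ray('top',*u2)
    s=np.linalg.lstsq(np.c_[d,-e],b-a,rcond=None)[0]
    p,q=a+d*s[0],b+e*s[1];return (p+q)/2,np.linalg.norm(p-q)
def save(cam,name):
    im=ctrl.read_camera(cam);cv2.imwrite('pics/'+name+'.png',im[:,:,::-1]);return im
E
python3 - <<'E'
from h import *
for c in('side','top'):
    save(c,c+'0');print(c,ctrl.camera_info(c))
    for n in ['gate_centre','knob','gear_unit','flux_jar','silver_cuff','ring_peg']:
        print(n,[(round(d['score'],2),np.round(np.array(d['location'])[::-1]*[640,480],1)) for d in ctrl.tip_of(n,c)[:2]])
print(ctrl.get_obs())
E
```

```text
pics
side {'mtx': array([[553.06542185,   0.        , 321.4202964 ],
       [  0.        , 553.06542185, 239.72641807],
       [  0.        ,   0.        ,   1.        ]]), 'k1': -0.176378621203887, 'origin': array([ 0.30275857, -0.65919537,  0.45087919]), 'rotation': array([ 0.53224663, -0.10634017, -0.16222905,  0.82406737])}
gate_centre [(0.85, array([281.1, 248.4]))]
knob [(0.58, array([256.7, 219.5]))]
gear_unit [(0.82, array([281.9, 287.5]))]
flux_jar [(0.92, array([323.5, 256.8])), (0.27, array([284.2, 245.2]))]
silver_cuff [(0.95, array([361.3, 293.7]))]
ring_peg [(0.59, array([298.2, 334.9]))]
top {'mtx': array([[501.49355908,   0.        , 317.01998134],
       [  0.        , 501.49355908, 243.70562229],
       [  0.        ,   0.        ,   1.        ]]), 'k1': 0.002954067783327938, 'origin': array([0.43648384, 0.04597041, 0.94571792]), 'rotation': array([-0.0792802 ,  0.05974907,  0.70924389, -0.69793825])}
gate_centre [(0.72, array([297.6, 279.7]))]
knob [(0.68, array([276.3, 290.8]))]
gear_unit [(0.94, array([301.3, 281.9]))]
flux_jar [(0.63, array([252.3, 226.5]))]
silver_cuff [(0.56, array([329.1, 219.2]))]
ring_peg [(0.24, array([253.4, 225.6]))]
{'clock': 0.7, 'q': array([-1.27101014e+00,  3.41987494e-01,  1.52412780e+00, -2.87264450e-07,
        1.27540397e+00, -1.45991316e-01]), 'dq': array([-0.00122895,  0.00049333,  0.00083471, -0.00121093,  0.00073128,
        0.0013217 ]), 'joint_efforts': array([-7.68161808e-04, -4.31028235e+01, -2.44448304e+01,  7.17263762e-02,
        4.82700393e-02, -3.78877644e-06]), 'position': array([ 0.22638425, -0.47368769,  0.22673728]), 'tcp_rot': array([ 0.15630256, -0.68958917,  0.68964093, -0.15630635]), 'force': array([ 0.38911346,  0.29672444, -0.4392822 ]), 'torque': array([-0.01623826, -0.03577117, -0.05128676]), 'width': 0.0918784255886598}
```

View pics/side0.png

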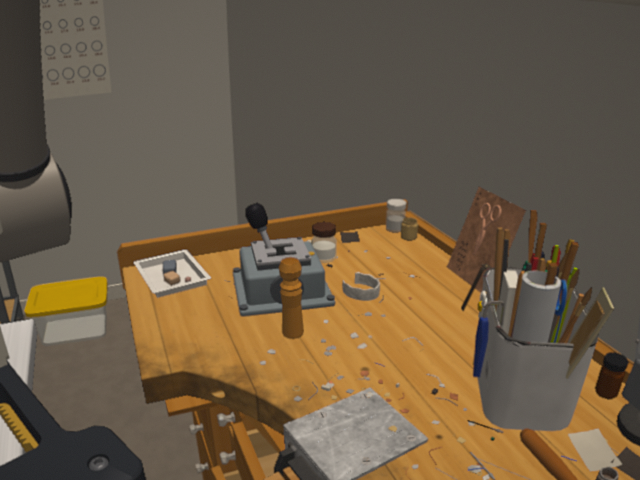

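View pics/top0.png

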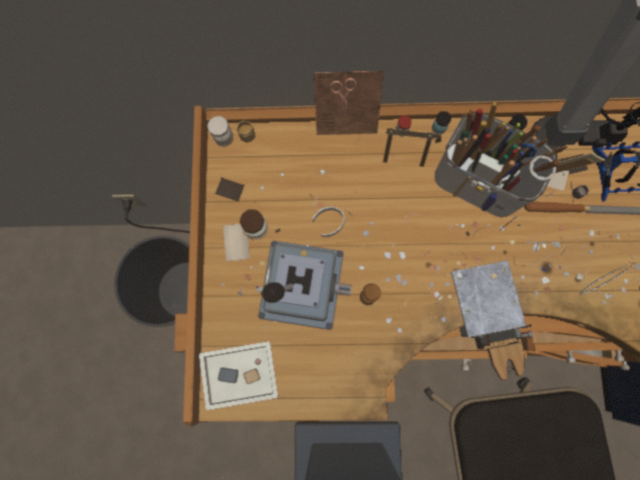

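```bash
python3 - <<'E'
from h import *
print('gate',tri((281.1,248.4),(297.6,279.7)),onz('top',297.6,279.7,.075),onz('side',281.1,248.4,.075))
print('knob',tri((256.7,219.5),(276.3,290.8)),onz('top',276.3,290.8,.12))
print('unit',tri((281.9,287.5),(301.3,281.9)),onz('top',301.3,281.9,0))
print('jar',onz('side',323.5,256.8,0),onz('top',252.3,226.5,0))
print('cuff',onz('side',361.3,293.7,0),onz('top',329.1,219.2,0))
print('peg',onz('side',298.2,334.9,0))
o=ctrl.get_obs();print(R.from_quat(o['tcp_rot']).as_matrix().round(3))
# zoom
for c,(x0,y0) in {'side':(190,150),'top':(190,160)}.items():
    im=cv2.imread(f'pics/{c}0.png')[y0:y0+180,x0:x0+240];cv2.imwrite(f'pics/{c}0z.png',cv2.resize(im,(800,600),interpolation=cv2.INTER_CUBIC))
E
```

```text
gate (array([0.5474578 , 0.10359596, 0.07562249]), np.float64(0.0012215247058616028)) [0.54694195 0.10379026 0.075     ] [0.54849329 0.1048341  0.075     ]
knob (array([0.52152933, 0.13694809, 0.1172297 ]), np.float64(0.004396626898472636)) [0.52338743 0.13615494 0.12      ]
unit (array([0.5492492 , 0.10201913, 0.00521724]), np.float64(0.004623694675318515)) [0.55214304 0.10176661 0.        ]
jar [0.65885122 0.19286855 0.        ] [0.66193671 0.19638947 0.        ]
cuff [0.66333435 0.04255346 0.        ] [0.67349407 0.04687224 0.        ]
peg [ 5.26519997e-01 -3.05718255e-02 -5.55111512e-17]
[[-0.902  0.     0.431]
 [-0.431 -0.    -0.902]
 [ 0.    -1.     0.   ]]
```

View pics/top0z.png

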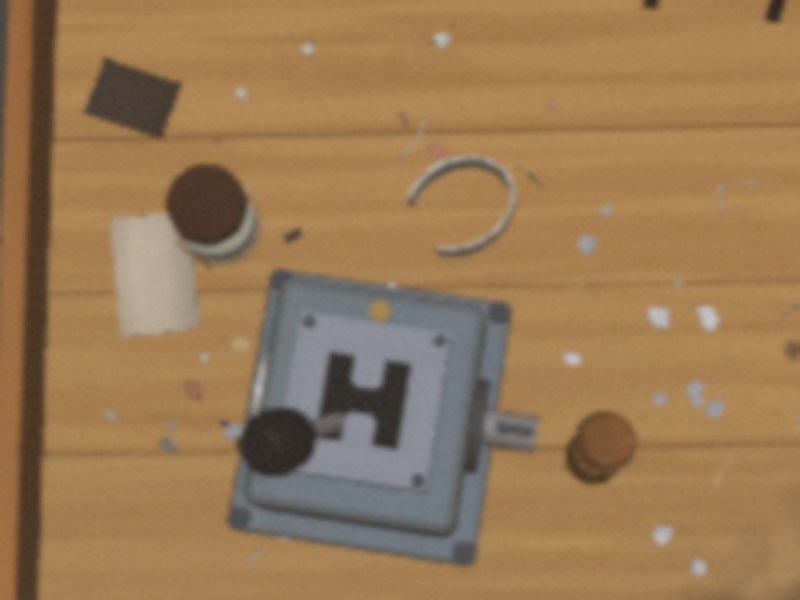

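View pics/side0z.png

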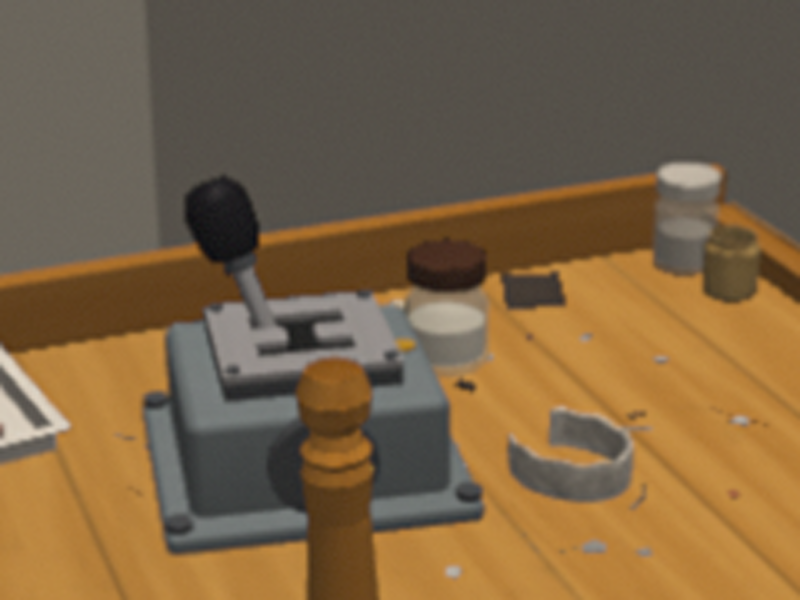

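```bash
python3 - <<'E'
from h import *
z=lambda u,v:(190+.3*u,160+.3*v)
f=[onz('top',*z(*p),.012) for p in [(281,280),(500,312),(463,553),(238,517)]]
s=[onz('top',*z(*p),.075) for p in [(309,321),(440,340),(418,480)]]
print(np.round(f,4),np.mean(f,0));print(np.round(s,4),(s[0]+s[2])/2)
ang=lambda d:np.arctan2(d[1],d[0])
print([ang(f[0]-f[3]),ang(f[1]-f[2]),ang(f[0]-f[1])-np.pi/2,ang(f[3]-f[2])-np.pi/2,ang(s[1]-s[2]),ang(s[0]-s[1])-np.pi/2])
h=[onz('top',*z(*p),.075) for p in [(332,354),(411,363),(397,450),(322,438)]]
print(np.round(h,4),np.mean(h,0))
print('knob',onz('top',*z(277,441),.122),'peg',onz('top',*z(604,439),.12),'jar top',onz('top',*z(208,204),.065))
c=[onz('top',*z(*p),.015) for p in [(410,200),(465,157),(517,200),(440,250)]];print('cuff',np.round(c,3))
E
```

```text
[[0.624  0.152  0.012 ]
 [0.6032 0.0275 0.012 ]
 [0.4686 0.0508 0.012 ]
 [0.4901 0.1755 0.012 ]] [0.54647808 0.10145904 0.012     ]
[[0.5889 0.1299 0.075 ]
 [0.5775 0.0607 0.075 ]
 [0.5042 0.0732 0.075 ]] [0.54654658 0.10154937 0.075     ]
[np.float64(-0.1736917753707071), np.float64(-0.17197577989134977), np.float64(-0.16594630040549951), np.float64(-0.17103452933562324), np.float64(-0.16923720275378404), np.float64(-0.16360541091429903)]
[[0.571  0.1177 0.075 ]
 [0.5655 0.0761 0.075 ]
 [0.5199 0.0839 0.075 ]
 [0.5268 0.1231 0.075 ]] [0.54581081 0.10021917 0.075     ]
knob [0.52078839 0.14121684 0.122     ] peg [ 0.51937454 -0.02017844  0.12      ] jar top [0.65631552 0.18598837 0.065     ]
cuff [[0.669 0.078 0.015]
 [0.694 0.046 0.015]
 [0.668 0.016 0.015]
 [0.639 0.061 0.015]]
```

```bash
cat >> h.py <<'E'
G=np.array([.547,.102]);TH=-.17
EX=np.array([np.cos(TH),np.sin(TH)]);EY=np.array([-EX[1],EX[0]])
def U(p): d=np.array(p[:2])-G;return np.array([d@EX,d@EY,p[2]])
def W(x,y,z): return np.r_[G+x*EX+y*EY,z]
def st():
    o=ctrl.get_obs();M=R.from_quat(o['tcp_rot']).as_matrix()
    e=np.degrees(np.arctan2(M[1,2],M[0,2])-np.arctan2(-EY[1],-EY[0]))
    print('t',round(o['clock'],2),'unit mm',(U(o['position'])*1000).round(1),'yawerr',round((e+180)%360-180,2),'F unit',np.r_[o['force'][:2]@EX,o['force'][:2]@EY,o['force'][2]].round(2),'w',round(o['width'],3));return o,M,(e+180)%360-180
def plan(x,y,z,n=5,step=.024):
    o,M,e=st();p=o['position'];t=W(x,y,z)
    off=[];yw=[]
    for i in range(n):
        d=t-p;L=np.abs(M.T@d).max();d=d*min(1,step/L) if L>1e-9 else d
        v=np.round(M.T@d/.025,2);a=np.round(np.clip(e/4,-1,1),2)
        off.append(v.tolist());yw.append(float(a))
        p=p+M@v*.025;M=M@R.from_rotvec([0,np.radians(a*4),0]).as_matrix();e-=a*4
    print('{"offset":',off,', "yaw":',yw,'} left',np.linalg.norm(t-p).round(4))
E
python3 -c "
from h import *
plan(-.09,.033,.227)"
```

```text
t 0.7 unit mm [-218.6 -621.6  226.7] yawerr 35.28 F unit [ 0.33  0.36 -0.44] w 0.092
{"offset": [[-0.96, -0.0, -0.91], [-0.88, -0.0, -0.96], [-0.76, -0.0, -0.96], [-0.66, -0.0, -0.96], [-0.56, -0.0, -0.96]] , "yaw": [1.0, 1.0, 1.0, 1.0, 1.0] } left 0.514
```

Call:
{"api": "carry_out", "payload": {"offset": [[-0.96, 0, -0.91], [-0.88, 0, -0.96], [-0.76, 0, -0.96], [-0.66, 0, -0.96], [-0.56, 0, -0.96]], "yaw": [1, 1, 1, 1, 1], "grip": -1}}

```text
clock: 1.12
position: [0.2812, -0.3307, 0.2254]
tcp_rot: [0.027, -0.706, 0.707, -0.027]
force: [0.1, 0.2, -0.9]
width: 0.0632
```

```bash
python3 -c "
from h import *
plan(-.09,.033,.227)"
```

```text
t 1.12 unit mm [-188.7 -471.5  225.4] yawerr 14.07 F unit [ 0.09  0.21 -0.91] w 0.063
{"offset": [[-0.45, -0.01, -0.96], [-0.37, -0.01, -0.96], [-0.3, -0.0, -0.96], [-0.22, -0.01, -0.96], [-0.19, -0.0, -0.96]] , "yaw": [1.0, 1.0, 1.0, 0.52, -0.0] } left 0.3876
```

Call:
{"api": "carry_out", "payload": {"offset": [[-0.45, 0, -0.96], [-0.37, 0, -0.96], [-0.3, 0, -0.96], [-0.22, 0, -0.96], [-0.19, 0, -0.96]], "yaw": [1, 1, 1, 0.5, 0]}}

```text
clock: 1.53
position: [0.3283, -0.2061, 0.2258]
tcp_rot: [-0.066, -0.703, 0.705, 0.065]
force: [-0.9, -0.2, 0.4]
width: 0.0298
```

Call:
{"api": "carry_out", "payload": {"offset": [[-0.2, 0, -0.96], [-0.2, 0, -0.96], [-0.2, 0, -0.96], [-0.2, 0, -0.96], [-0.2, 0, -0.96]], "yaw": [0, 0, 0, 0, 0]}}

```text
clock: 1.95
position: [0.3766, -0.0869, 0.2266]
tcp_rot: [-0.068, -0.702, 0.706, 0.065]
force: [0.7, -0.1, 0.5]
width: 0.0007
```

```bash
python3 -c "
from h import *
plan(-.09,.033,.227)"
```

```text
t 1.95 unit mm [-136.  -215.   226.6] yawerr -1.02 F unit [0.74 0.01 0.54] w 0.001
{"offset": [[-0.16, -0.0, -0.96], [-0.18, -0.01, -0.96], [-0.18, -0.0, -0.96], [-0.18, -0.01, -0.96], [-0.18, -0.0, -0.96]] , "yaw": [-0.25, -0.0, -0.0, -0.0, -0.0] } left 0.1302
```

Call:
{"api": "carry_out", "payload": {"offset": [[-0.17, 0, -0.96], [-0.18, 0, -0.96], [-0.18, 0, -0.96], [-0.18, 0, -0.96], [-0.18, 0, -0.96]], "yaw": [-0.25, 0, 0, 0, 0]}}

```text
clock: 2.37
position: [0.4209, 0.0339, 0.2272]
tcp_rot: [-0.062, -0.703, 0.706, 0.057]
force: [0.2, -0.0, -0.6]
width: 0.0004
```

Call:
{"api": "carry_out", "payload": {"offset": [[-0.18, 0, -0.96], [-0.18, 0, -0.96], [-0.18, 0, -0.96], [-0.18, 0, -0.96], [-0.18, 0, -0.96]], "yaw": [0, 0, 0, 0, 0]}}

```text
clock: 2.78
position: [0.4646, 0.1551, 0.2276]
tcp_rot: [-0.063, -0.703, 0.706, 0.056]
force: [0.2, -0.8, 0.8]
width: 0.0006
```

```bash
python3 -c "
from h import *
plan(-.09,.033,.113)"
```

```text
t 2.78 unit mm [-90.2  38.4 227.6] yawerr 0.1 F unit [ 0.37 -0.78  0.8 ] w 0.001
{"offset": [[0.01, 0.96, 0.04], [0.01, 0.96, 0.04], [0.01, 0.96, 0.04], [0.0, 0.96, 0.04], [0.01, 0.74, 0.04]] , "yaw": [0.02, 0.0, 0.0, 0.0, 0.0] } left 0.0001
```

Call:
{"api": "carry_out", "payload": {"offset": [[0, 0.96, 0.04], [0, 0.96, 0.04], [0, 0.96, 0.04], [0, 0.96, 0.04], [0, 0.74, 0.04]], "yaw": [0, 0, 0, 0, 0]}}

```text
clock: 3.2
position: [0.4707, 0.1566, 0.1139]
tcp_rot: [0.065, 0.705, -0.705, -0.048]
force: [-0.2, -0.7, -0.1]
width: 0.0005
```

```bash
python3 - <<'E'
from h import *
st()
for c,(x0,y0) in {'side':(190,150),'top':(190,160)}.items():
    im=save(c,c+'1')[y0:y0+180,x0:x0+240,::-1];cv2.imwrite(f'pics/{c}1z.png',cv2.resize(im,(640,480),interpolation=cv2.INTER_CUBIC))
E
```

```text
t 3.2 unit mm [-84.4  40.9 113.9] yawerr 0.54 F unit [-0.08 -0.71 -0.06] w 0.001
```

View pics/side1z.png

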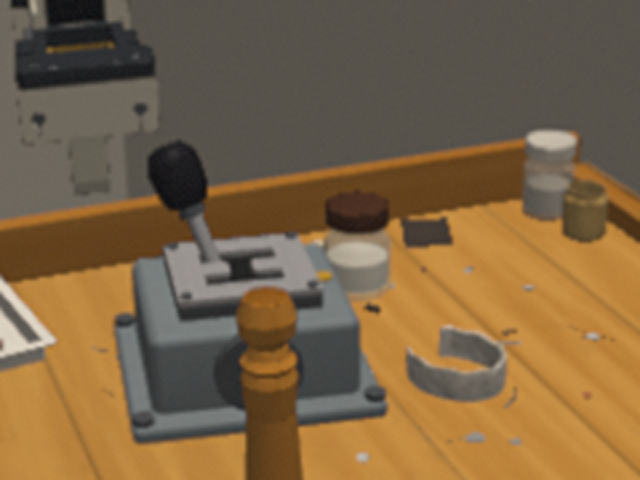

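View pics/top1z.png

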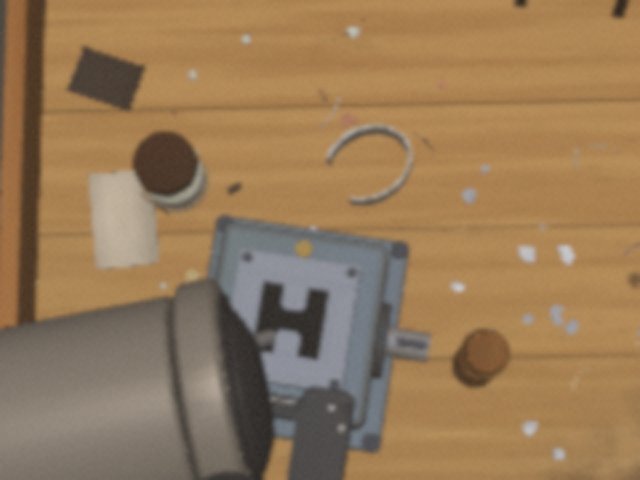

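```bash
python3 - <<'E'
from h import *
o,_,_=st();p=proj('side',o['position']);print(p,(p-[190,150])*640/240)
plan(-.065,.034,.113,step=.01)
E
```

```text
t 3.3 unit mm [-85.9  40.1 112.7] yawerr 0.51 F unit [-0.01  0.18 -0.11] w 0.001
[223.57022597 222.41662424] [ 89.52060259 193.11099799]
t 3.3 unit mm [-85.9  40.1 112.7] yawerr 0.51 F unit [-0.01  0.18 -0.11] w 0.001
{"offset": [[-0.4, 0.0, 0.12], [-0.4, 0.01, 0.12], [-0.03, -0.0, 0.01], [-0.0, -0.0, -0.0], [-0.0, -0.0, -0.0]] , "yaw": [0.13, -0.0, -0.0, -0.0, -0.0] } left 0.0002
```

Tip projects where the picture shows it, so the frames agree. Approach the knob from the near side.

Call:
{"api": "carry_out", "payload": {"offset": [[-0.3, 0, 0.08], [-0.3, 0, 0.08], [-0.3, 0, 0.08], [-0.3, 0, 0], [-0.2, 0, 0]], "yaw": [0.13, 0, 0, 0, 0]}}

```text
clock: 3.72
position: [0.5072, 0.1437, 0.1185]
tcp_rot: [0.069, 0.705, -0.704, -0.052]
force: [-2.9, 1.1, 2.7]
width: 0.0004
```

```bash
python3 -c "
from h import *
plan(-.045,.034,.113,step=.01)"
```

```text
t 3.72 unit mm [-46.2  34.4 118.5] yawerr -0.06 F unit [-3.09  0.59  2.72] w 0.0
{"offset": [[-0.04, 0.22, 0.02], [-0.0, -0.0, -0.0], [-0.0, -0.0, -0.0], [-0.0, -0.0, -0.0], [-0.0, -0.0, -0.0]] , "yaw": [-0.01, -0.0, -0.0, -0.0, -0.0] } left 0.0001
```

```bash
cat >> h.py <<'E'
def look(n,z=(190,150)):
    x0,y0=z
    im=save('side','s'+n)[y0:y0+120,x0:x0+160,::-1];a=cv2.resize(im,(640,480),interpolation=cv2.INTER_CUBIC)
    k=[(round(d['score'],2),np.round(np.array(d['location'])[::-1]*[640,480],1)) for d in ctrl.tip_of('knob','side')[:2]]
    cv2.imwrite('pics/z%s.png'%n,a);print('knob',k)
    for s,(u,v) in k:
        # fit on sphere of radius .105 about pivot
        o,d=ray('side',u,v);P=np.r_[G,.028];b=d@(o-P);c=(o-P)@(o-P)-.105**2
        D=b*b-c
        t=-b-np.sqrt(D) if D>0 else -b
        for t in ((-b-np.sqrt(max(D,0))),(-b+np.sqrt(max(D,0)))):
            print(s,(U(o+d*t)*1000).round(1))
    try:
        im=save('top','t'+n)[160:280,230:390,::-1];cv2.imwrite('pics/y%s.png'%n,cv2.resize(im,(640,480),interpolation=cv2.INTER_CUBIC))
    except Exception as e: print(e)
E
python3 -c "
from h import *
look('2');o,M,e=st();print(M.round(3))"
```

```text
knob [(0.8, array([266.7, 211.2]))]
0.8 [-15.4  40.1 126.1]
0.8 [-15.4  40.1 126.1]
t 3.87 unit mm [-46.8  34.4 117.8] yawerr -0.05 F unit [-0.92  0.37 -0.34] w 0.0
[[-0.985  0.024 -0.17 ]
 [ 0.17  -0.002 -0.985]
 [-0.024 -1.    -0.002]]
```

View pics/z2.png

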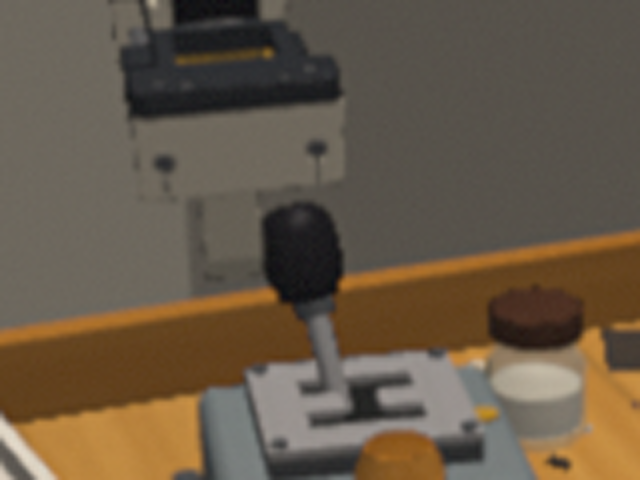

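View pics/y2.png

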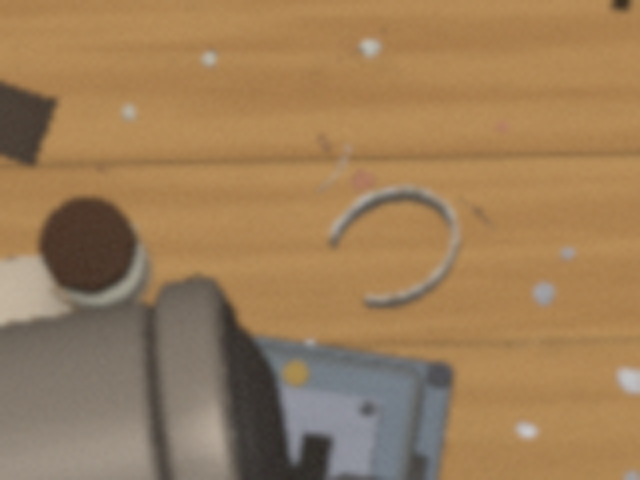

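```bash
cat >> h.py <<'E'
def lev(f,s):
    d=np.array([np.tan(f),np.tan(s),1]);d/=np.linalg.norm(d);x,y,z=.105*d;return W(x,y,z+.028)
def fit(uv,f=None,s=None):
    from scipy.optimize import least_squares
    if f is None and s is None: fn=lambda q:proj('side',lev(*q))-uv;q=least_squares(fn,[0,0])
    elif s is not None: fn=lambda q:proj('side',lev(q[0],s))-uv;q=least_squares(fn,[0])
    else: fn=lambda q:proj('side',lev(f,q[0]))-uv;q=least_squares(fn,[0])
    print('fit',q.x.round(3),'res px',fn(q.x).round(1))
E
python3 -c "
from h import *
fit(np.array([256.7,219.5]),s=.32);fit(np.array([266.7,211.2]),s=.32)
fit(np.array([190+302/4,150+253/4]),s=.32)
print(proj('side',lev(-.38,.32)))
"
```

```text
fit [-0.357] res px [-1.3 -2.9]
fit [-0.16] res px [0.3 1.4]
fit [-0.186] res px [-0.1 -0.2]
[254.04340197 217.1701779 ]
```

Call:
{"api": "carry_out", "payload": {"offset": [[-0.15, 0.1, 0], [-0.15, 0.05, 0], [-0.15, 0.05, 0], [-0.15, 0.05, 0], [0, 0, 0]], "yaw": [0, 0, 0, 0, 0]}}

```text
clock: 4.28
position: [0.5217, 0.1412, 0.1113]
tcp_rot: [-0.068, -0.704, 0.705, 0.052]
force: [-1.2, -0.5, 0.9]
width: 0.0006
```

```bash
python3 -c "
from h import *
o,M,e=st();print(M.round(3))
look('3')"
```

```text
t 4.28 unit mm [-31.6  34.4 111.3] yawerr -0.01 F unit [-1.08 -0.67  0.92] w 0.001
[[-0.985  0.022 -0.169]
 [ 0.169 -0.002 -0.986]
 [-0.022 -1.    -0.002]]
knob [(0.58, array([276.8, 212.1])), (0.29, array([282.3, 248.7]))]
0.58 [ -1.8  19.9 131.1]
0.58 [  3.1  55.6 117. ]
0.29 [ -7.3 -67.8 107.9]
0.29 [ 17.4 103.5  26.7]
```

View pics/z3.png

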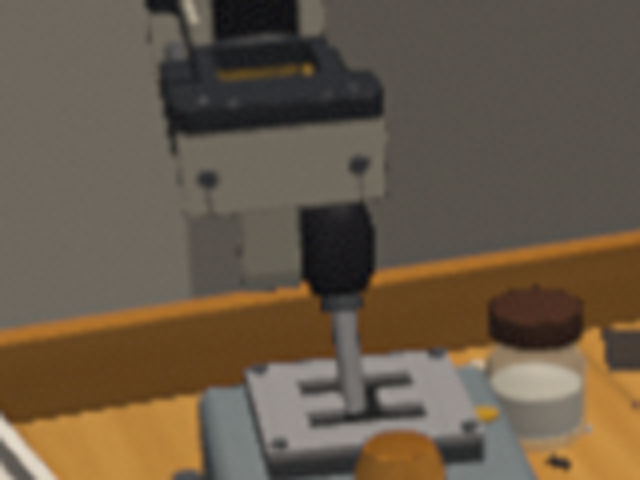

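```bash
python3 -c "
from h import *
fit(np.array([276.8,212.1]),s=.32);fit(np.array([274.3,213]),s=.32)
for f in(-.1,-.05,0,.05):print(f,(proj('side',lev(f,.32))-[190,150])*4)
for p in [(0,.015),(0,-.015),(0,0),(-.023,.015),(.023,.015),(-.023,-.015),(.023,-.015)]: print(p,(proj('side',W(*p,.075))-[190,150])*4)
"
```

```text
fit [-0.001] res px [-0.1 -1. ]
fit [-0.043] res px [-0.2 -1.6]
-0.1 [322.56897943 247.46004332]
-0.05 [334.77067709 245.60419824]
0 [347.01679161 244.33699009]
0.05 [359.28430883 243.6586599 ]
(0, 0.015) [357.43876064 381.54950953]
(0, -0.015) [368.96526725 412.92358077]
(0, 0) [363.11294372 396.99895596]
(-0.023, 0.015) [300.99589116 386.64548678]
(0.023, 0.015) [413.4194445  376.49353708]
(-0.023, -0.015) [310.82044549 418.32031289]
(0.023, -0.015) [426.61229449 407.56337386]
```

Call:
{"api": "carry_out", "payload": {"offset": [[-0.1, -0.04, 0], [-0.1, 0, 0], [0, 0, 0]], "yaw": [0, 0, 0]}}

```text
clock: 4.68
position: [0.5259, 0.1406, 0.1125]
tcp_rot: [-0.067, -0.704, 0.705, 0.053]
force: [-2.7, -0.2, -0.1]
width: 0.0005
```

```bash
python3 -c "
from h import *
st()
look('4')"
```

```text
t 4.68 unit mm [-27.3  34.4 112.5] yawerr 0.0 F unit [-2.62 -0.7  -0.12] w 0.0
knob [(0.95, array([275.1, 212.5]))]
0.95 [ -4.7  18.2 131.3]
0.95 [  0.5  57.7 115.7]
```

View pics/z4.png

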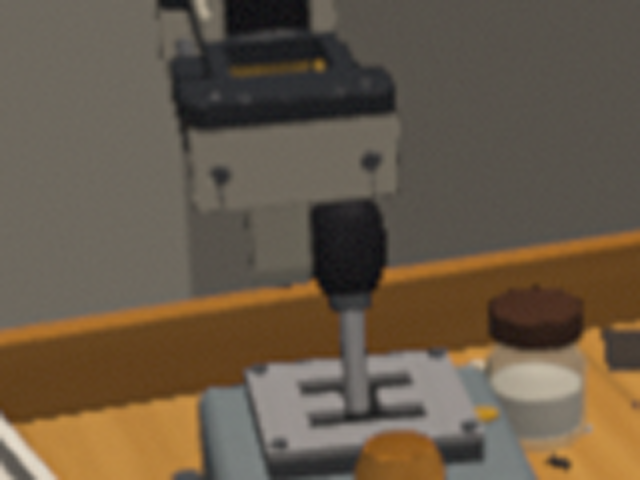

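Call:
{"api": "carry_out", "payload": {"offset": [[0.5, 0, 0], [0.5, 0, -0.3], [0, 0, -0.8], [0, 0, -0.8], [-0.2, 0, 0]], "yaw": [0, 0, 0, 0, 0]}}

```text
clock: 5.25
position: [0.513, 0.193, 0.1128]
tcp_rot: [0.069, 0.705, -0.704, -0.053]
force: [0.2, 0.1, 0.9]
width: 0.0005
```

```bash
python3 -c "
from h import *
plan(0,.080,.113,step=.015)"
```

```text
t 5.25 unit mm [-48.9  84.  112.8] yawerr -0.16 F unit [0.15 0.11 0.92] w 0.001
{"offset": [[-0.6, 0.01, 0.05], [-0.6, 0.01, 0.05], [-0.6, 0.01, 0.05], [-0.16, 0.01, 0.01], [0.0, -0.0, -0.0]] , "yaw": [-0.04, -0.0, -0.0, -0.0, -0.0] } left 0.0001
```

Call:
{"api": "carry_out", "payload": {"offset": [[-0.6, 0, 0.02], [-0.6, 0, 0.02], [-0.6, 0, 0.02], [-0.15, 0, 0], [0, 0, 0]], "yaw": [-0.04, 0, 0, 0, 0]}}

```text
clock: 5.67
position: [0.5621, 0.1854, 0.1145]
tcp_rot: [0.067, 0.705, -0.704, -0.049]
force: [0.3, 0.3, 0.4]
width: 0.0006
```

```bash
python3 -c "
from h import *
look('5')
plan(0.0,.055,.113,step=.006)"
```

```text
knob [(0.64, array([276.8, 212.1]))]
0.64 [ -1.8  19.9 131.1]
0.64 [  3.1  55.6 117. ]
t 5.82 unit mm [ -0.5  84.7 114.5] yawerr 0.33 F unit [-0.54 -0.44  0.53] w 0.001
{"offset": [[-0.0, 0.01, 0.24], [-0.0, 0.01, 0.24], [-0.01, 0.01, 0.24], [-0.0, 0.01, 0.24], [-0.01, 0.02, 0.23]] , "yaw": [0.08, 0.0, 0.0, 0.0, 0.0] } left 0.0001
```

View pics/z5.png

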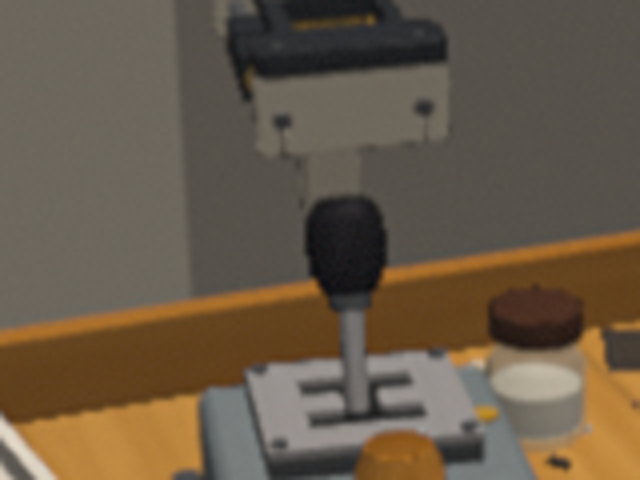

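Call:
{"api": "carry_out", "payload": {"offset": [[0, 0, 0.2], [0, 0, 0.2], [0, 0, 0.2], [0, 0, 0.2], [0, 0, 0.2]], "yaw": [0.08, 0, 0, 0, 0]}}

```text
clock: 6.23
position: [0.5546, 0.1606, 0.1153]
tcp_rot: [0.069, 0.705, -0.704, -0.05]
force: [1.1, 3.4, 1.7]
width: 0.0006
```

```bash
python3 -c "
from h import *
look('6')
plan(0.0,.035,.113,step=.006)"
```

```text
knob [(0.63, array([277.8, 212.1]))]
0.63 [ -0.3  19.2 131.2]
0.63 [  4.8  55.9 116.8]
t 6.38 unit mm [ -2.5  58.7 115. ] yawerr 0.05 F unit [-0.57  0.33  0.92] w 0.0
{"offset": [[-0.02, 0.02, 0.24], [-0.03, 0.02, 0.24], [-0.02, 0.02, 0.24], [-0.03, 0.02, 0.23], [0.0, -0.0, -0.0]] , "yaw": [0.01, 0.0, 0.0, 0.0, 0.0] } left 0.0001
```

View pics/z6.png

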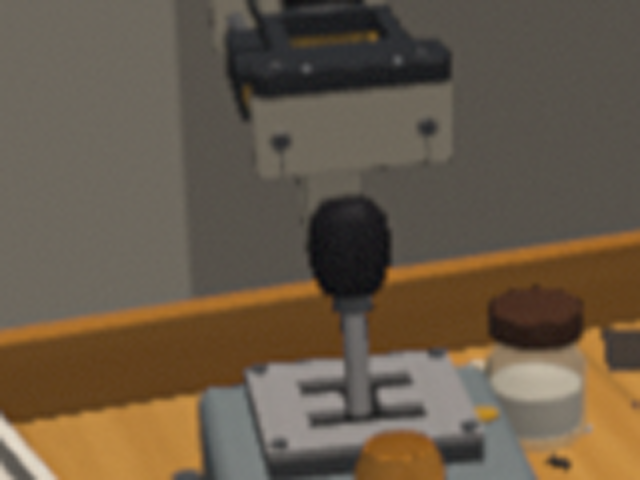

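Call:
{"api": "carry_out", "payload": {"offset": [[-0.03, 0.02, 0.22], [-0.03, 0, 0.22], [-0.02, 0, 0.22], [0, 0, 0.22], [0, 0, 0.22]], "yaw": [0, 0, 0, 0, 0]}}

```text
clock: 6.8
position: [0.5518, 0.1317, 0.1145]
tcp_rot: [0.068, 0.705, -0.704, -0.05]
force: [0.4, 1.8, 1.4]
width: 0.0003
```

```bash
python3 -c "
from h import *
look('7')
plan(0.0,.015,.113,step=.006)"
```

```text
knob [(0.66, array([280.5, 213.8]))]
0.66 [  2.3   7.3 132.7]
0.66 [ 10.5  65.1 109.7]
t 6.95 unit mm [ -0.5  29.9 114.3] yawerr 0.08 F unit [-0.71 -0.35 -0.28] w -0.0
{"offset": [[-0.01, 0.02, 0.24], [-0.01, 0.02, 0.24], [0.0, 0.01, 0.12], [0.0, 0.0, -0.0], [0.0, 0.0, -0.0]] , "yaw": [0.02, 0.0, 0.0, 0.0, 0.0] } left 0.0001
```

View pics/z7.png

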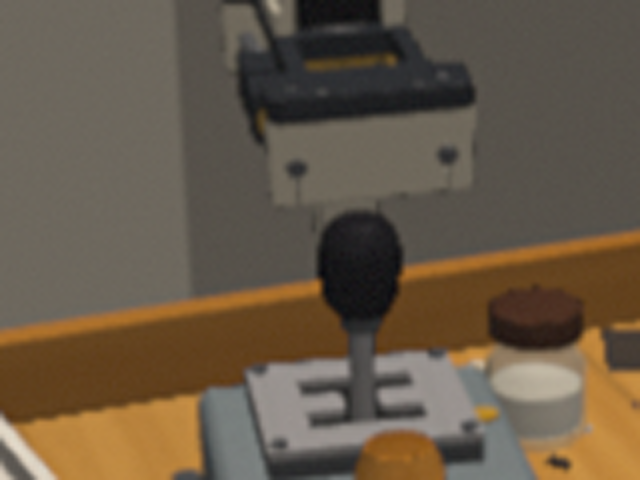

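Call:
{"api": "carry_out", "payload": {"offset": [[0, 0.02, 0.2], [0, 0, 0.2], [0, 0, 0.2], [0, 0, 0.1], [0, 0, 0.1]], "yaw": [0, 0, 0, 0, 0]}}

```text
clock: 7.37
position: [0.548, 0.1106, 0.1135]
tcp_rot: [0.068, 0.705, -0.704, -0.051]
force: [1.1, 1.1, 0.0]
width: 0.0006
```

```bash
python3 -c "
from h import *
look('8')
plan(0.0,0,.113,step=.006)
for s in (.1,.0,-.1,-.2,-.25,-.32):print(s,(proj('side',lev(0,s))-[190,150])*4)"
```

```text
knob []
t 7.52 unit mm [ -0.5   8.6 113.4] yawerr 0.11 F unit [ 0.69  0.45 -0.03] w 0.0
{"offset": [[-0.01, 0.01, 0.24], [-0.01, 0.01, 0.1], [0.0, -0.0, 0.0], [0.0, -0.0, 0.0], [0.0, -0.0, 0.0]] , "yaw": [0.03, -0.0, -0.0, -0.0, -0.0] } left 0.0001
0.1 [355.04118475 253.30518745]
0.0 [359.03426437 261.73134867]
-0.1 [363.19206377 272.88569773]
-0.2 [367.47184964 286.7263721 ]
-0.25 [369.64292562 294.6295494 ]
-0.32 [372.70200732 306.75965067]
```

View pics/z8.png

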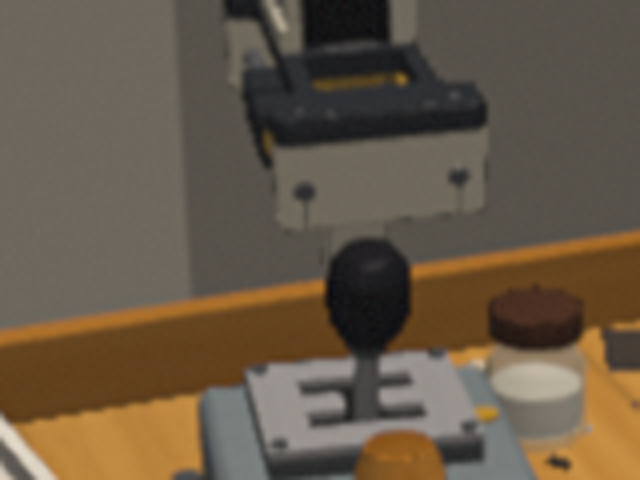

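Call:
{"api": "carry_out", "payload": {"offset": [[0, 0, 0.12], [0, 0, 0.12], [0, 0, 0.1], [0, 0, 0.06], [0, 0, 0]], "yaw": [0, 0, 0, 0, 0]}}

```text
clock: 7.93
position: [0.5459, 0.1003, 0.1129]
tcp_rot: [0.067, 0.705, -0.704, -0.051]
force: [0.6, 0.2, -1.1]
width: 0.0004
```

```bash
python3 -c "
from h import *
look('9')
st()"
```

```text
knob [(0.63, array([284.7, 226.7]))]
0.63 [  2.3 -33.3 127.6]
0.63 [21.1 91.9 74.2]
t 8.08 unit mm [ -0.8  -1.6 112.9] yawerr 0.16 F unit [ 0.4   0.68 -0.9 ] w 0.0
```

View pics/z9.png

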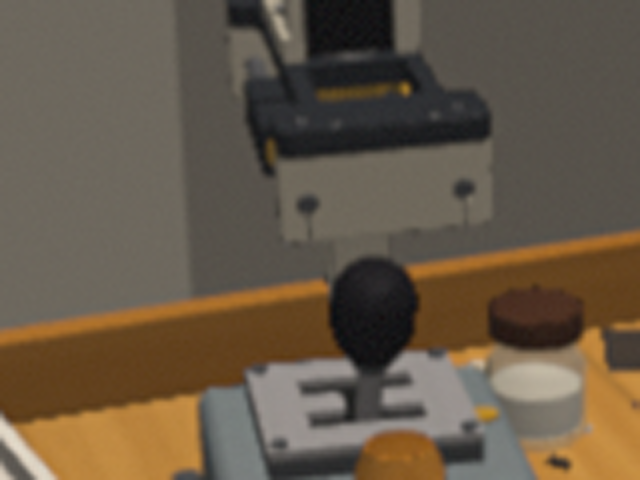

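Call:
{"api": "carry_out", "payload": {"offset": [[0, 0, 0.08], [0, 0, 0.08], [0, 0, 0]], "yaw": [0, 0, 0]}}

```text
clock: 8.33
position: [0.5454, 0.098, 0.1128]
tcp_rot: [0.067, 0.706, -0.703, -0.051]
force: [0.9, 3.2, -0.9]
width: 0.0006
```

```bash
python3 -c "
from h import *
look('10')
st()"
```

```text
knob [(0.93, array([285.7, 229.2]))]
0.93 [  2.9 -38.6 125.6]
0.93 [23.1 94.2 68.3]
t 8.48 unit mm [ -0.9  -4.3 112.8] yawerr 0.18 F unit [-0.09  3.97 -1.03] w 0.0
```

View pics/z10.png

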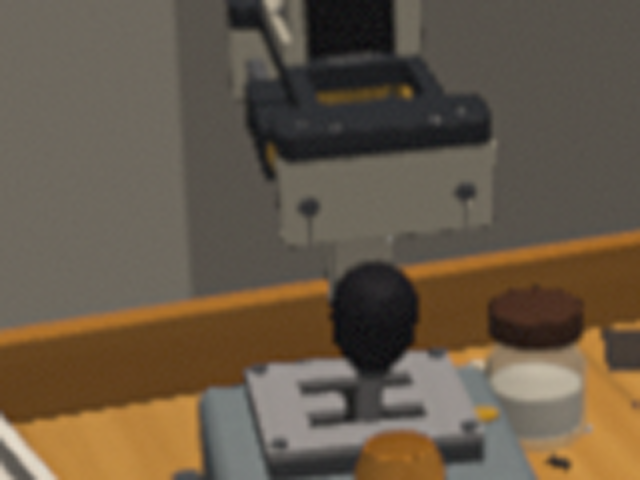

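Call:
{"api": "carry_out", "payload": {"offset": [[0, 0, -0.6], [0, 0, -0.6], [0.8, 0, 0], [0.8, 0, 0], [0.8, 0, 0]], "yaw": [0, 0, 0, 0, 0]}}

```text
clock: 8.9
position: [0.4931, 0.1353, 0.1115]
tcp_rot: [-0.069, -0.704, 0.705, 0.05]
force: [0.1, 0.4, 0.6]
width: 0.0003
```

```bash
python3 -c "
from h import *
plan(-.060,-.034,.113,step=.016)"
```

```text
t 8.9 unit mm [-58.7  23.7 111.5] yawerr 0.08 F unit [0.07 0.43 0.61] w 0.0
{"offset": [[0.01, -0.02, 0.64], [0.02, -0.02, 0.64], [0.01, -0.02, 0.64], [0.01, -0.01, 0.39], [0.0, 0.0, -0.0]] , "yaw": [0.02, 0.0, 0.0, 0.0, 0.0] } left 0.0002
```

Call:
{"api": "carry_out", "payload": {"offset": [[-0.1, -0.02, 0.6], [0, -0.02, 0.6], [0, -0.02, 0.6], [0, 0, 0.4], [0, 0, 0]], "yaw": [0, 0, 0, 0, 0]}}

```text
clock: 9.32
position: [0.4805, 0.078, 0.1132]
tcp_rot: [-0.065, -0.703, 0.707, 0.05]
force: [0.4, -0.2, -0.6]
width: 0.0008
```

```bash
python3 -c "
from h import *
look('11')
plan(-.025,-.034,.113,step=.006)"
```

```text
knob [(0.93, array([284.5, 227.3]))]
0.93 [  1.8 -34.5 127.1]
0.93 [20.9 92.7 72.7]
t 9.47 unit mm [-61.2 -33.2 113.2] yawerr 0.46 F unit [-0.39 -0.73  0.67] w 0.0
{"offset": [[-0.24, 0.01, 0.01], [-0.24, 0.01, 0.01], [-0.24, 0.01, 0.0], [-0.24, 0.0, 0.01], [-0.24, 0.01, 0.0]] , "yaw": [0.11, 0.0, 0.0, 0.0, 0.0] } left 0.0062
```

View pics/z11.png

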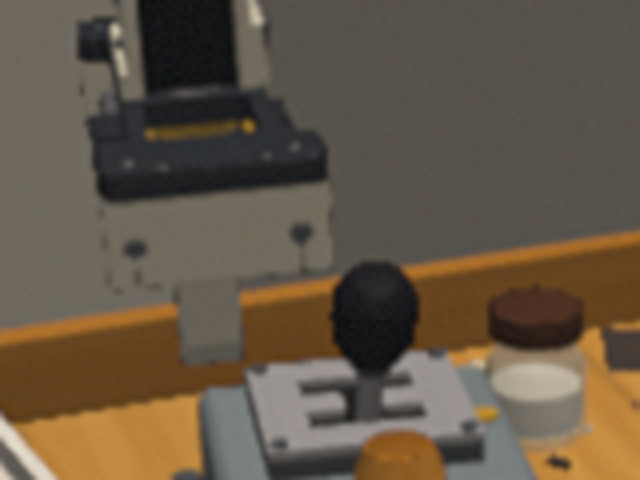

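Call:
{"api": "carry_out", "payload": {"offset": [[-0.3, 0, 0], [-0.3, 0, 0], [-0.24, 0, 0], [-0.24, 0, 0], [-0.24, 0, 0]], "yaw": [0.11, 0, 0, 0, 0]}}

```text
clock: 9.88
position: [0.5167, 0.0758, 0.1138]
tcp_rot: [-0.067, -0.703, 0.706, 0.051]
force: [-3.9, -0.5, 2.0]
width: 0.0004
```

```bash
python3 -c "
from h import *
plan(-.005,-.034,.113,step=.006)"
```

```text
t 9.88 unit mm [-25.4 -30.9 113.8] yawerr 0.12 F unit [-3.74 -1.11  2.02] w 0.0
{"offset": [[-0.24, 0.02, 0.04], [-0.24, 0.01, 0.03], [-0.24, 0.02, 0.04], [-0.1, 0.0, 0.01], [0.0, 0.0, 0.0]] , "yaw": [0.03, 0.0, 0.0, 0.0, 0.0] } left 0.0001
```

Call:
{"api": "carry_out", "payload": {"offset": [[-0.22, 0, 0.04], [-0.22, 0, 0.04], [-0.22, 0, 0.02], [-0.2, 0, 0], [-0.1, 0, 0]], "yaw": [0, 0, 0, 0, 0]}}

```text
clock: 10.3
position: [0.5392, 0.0706, 0.1129]
tcp_rot: [-0.063, -0.704, 0.706, 0.055]
force: [-4.4, 1.7, 2.6]
width: 0.0001
```

```bash
python3 -c "
from h import *
look('12')
plan(.005,-.034,.113,step=.006)
for f in (0,.1,.2,.32,.38):print(f,(proj('side',lev(f,-.32))-[190,150])*4)"
```

```text
knob [(0.8, array([301.7, 228.3]))]
0.8 [ 28.  -34.5 123.1]
0.8 [49.3 81.  73.1]
t 10.45 unit mm [ -1.9 -32.6 113. ] yawerr 0.15 F unit [0.04 0.68 0.33] w 0.001
{"offset": [[-0.24, 0.0, 0.05], [-0.04, 0.0, 0.01], [0.0, 0.0, -0.0], [0.0, 0.0, -0.0], [0.0, 0.0, -0.0]] , "yaw": [0.04, -0.0, -0.0, -0.0, -0.0] } left 0.0002
0 [372.70200732 306.75965067]
0.1 [398.80532772 305.50485978]
0.2 [424.49636739 306.16607715]
0.32 [454.44012953 309.47570843]
0.38 [468.92830184 312.14940321]
```

View pics/z12.png

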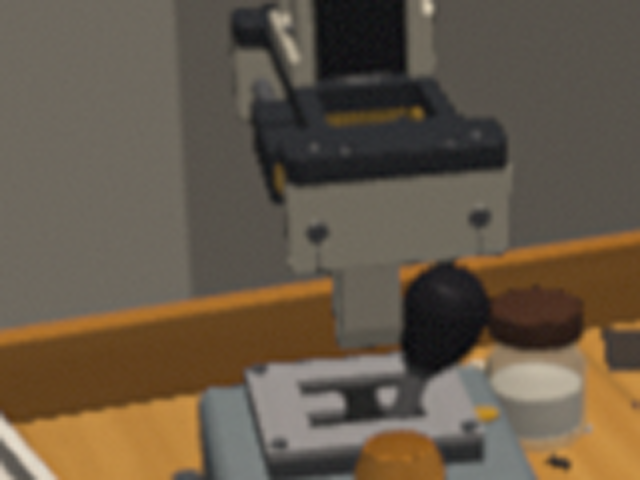

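Call:
{"api": "carry_out", "payload": {"offset": [[-0.12, 0, 0.02], [-0.12, 0, 0.02], [-0.1, 0, 0], [0, 0, 0]], "yaw": [0, 0, 0, 0]}}

```text
clock: 10.78
position: [0.5463, 0.0684, 0.1122]
tcp_rot: [-0.062, -0.704, 0.705, 0.056]
force: [-0.1, 0.3, 0.2]
width: 0.0006
```

```bash
python3 -c "
from h import *
st();look('13')"
```

```text
t 10.78 unit mm [  4.9 -33.2 112.2] yawerr 0.16 F unit [-0.2   0.3   0.18] w 0.001
knob [(0.8, array([306.7, 229.5]))]
0.8 [ 35.6 -34.6 120.5]
0.8 [57.3 76.2 72.1]
```

View pics/z13.png

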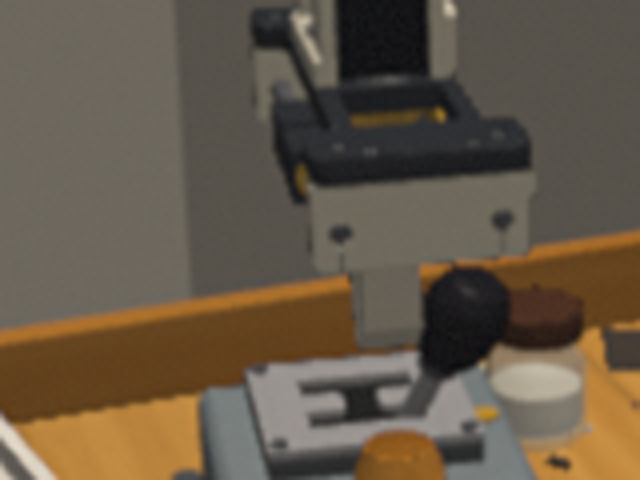

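Knob at (466,320), about 0.37 rad. A little more, until the end stop shows in the force.

Call:
{"api": "carry_out", "payload": {"offset": [[-0.1, 0, 0], [-0.06, 0, 0], [0, 0, 0]], "yaw": [0, 0, 0]}}

```text
clock: 11.18
position: [0.548, 0.0679, 0.112]
tcp_rot: [-0.061, -0.704, 0.705, 0.058]
force: [-2.3, 0.6, 0.8]
width: 0.0003
```

```bash
python3 -c "
from h import *
st();look('14');st()"
```

```text
t 11.18 unit mm [  6.7 -33.4 112. ] yawerr 0.15 F unit [-2.35  0.16  0.78] w 0.0
knob [(0.55, array([306.8, 229.8]))]
0.55 [ 35.7 -35.2 120.2]
0.55 [57.5 76.4 71.4]
t 11.33 unit mm [  6.8 -33.4 112. ] yawerr 0.15 F unit [-3.75  0.19  0.92] w 0.001
```

View pics/z14.png

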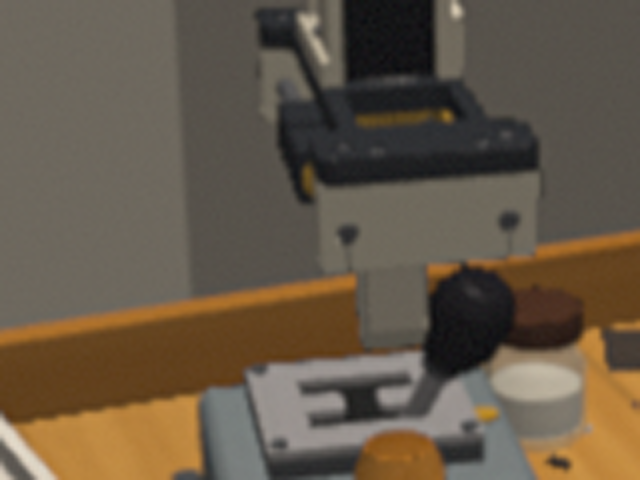

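Call:
{"api": "carry_out", "payload": {"offset": [[-0.1, 0, 0], [-0.1, 0, 0]], "yaw": [0, 0]}}

```text
clock: 11.5
position: [0.5493, 0.0676, 0.1116]
tcp_rot: [-0.058, -0.704, 0.705, 0.06]
force: [-11.6, 3.3, 7.1]
width: 0.0004
```

```bash
python3 -c "
from h import *
st()"
```

```text
t 11.5 unit mm [  8.  -33.5 111.6] yawerr 0.17 F unit [-12.01   1.28   7.06] w 0.0
```

The force rises to 12 N with 1 mm of motion, so the lever is on its end stop. Back off straight to the near side, then up.

Call:
{"api": "carry_out", "payload": {"offset": [[0.4, 0, 0], [0.8, 0, 0], [0.8, 0, 0], [0.3, -0.8, 0], [0, -0.9, 0]], "yaw": [0, 0, 0, 0, 0]}}

```text
clock: 11.92
position: [0.4922, 0.0758, 0.152]
tcp_rot: [-0.058, -0.703, 0.706, 0.06]
force: [0.9, 0.4, 0.2]
width: 0.0007
```

Call:
{"api": "carry_out", "payload": {"offset": [[0.5, -0.9, 0], [0.8, -0.9, 0], [0.9, -0.8, 0], [0.9, 0, 0.5], [0, 0, 0]], "yaw": [0, 0, 0, 0, 0]}}

```text
clock: 12.33
position: [0.4178, 0.0753, 0.2255]
tcp_rot: [-0.066, -0.703, 0.707, 0.053]
force: [0.2, 0.5, -0.5]
width: 0.0004
```

Call:
{"api": "carry_out", "payload": {"offset": [[0, 0, 0.9], [0, 0, 0.9], [0, 0, 0.9], [0, 0, 0.9], [0, 0, 0]], "yaw": [0, 0, 0, 0, 0]}}

```text
clock: 12.75
position: [0.4081, -0.018, 0.2296]
tcp_rot: [-0.071, -0.701, 0.708, 0.045]
force: [1.4, 0.0, -0.1]
width: 0.0003
```

```bash
python3 - <<'E'
from h import *
st();look('15');
for c,(x0,y0) in {'top':(190,160)}.items():
    im=save(c,c+'15')[y0:y0+180,x0:x0+240,::-1];cv2.imwrite(f'pics/{c}15z.png',cv2.resize(im,(800,600),interpolation=cv2.INTER_CUBIC))
for c in('side','top'):
  if c=='side': save('side','s15b')
  for n in ['flux_jar','silver_cuff','ring_peg']:
    print(c,n,[(round(d['score'],2),np.round(np.array(d['location'])[::-1]*[640,480],1)) for d in ctrl.tip_of(n,c)[:2]])
print(ctrl.get_obs()['clock'])
E
```

```text
t 12.75 unit mm [-116.5 -141.8  229.6] yawerr 0.31 F unit [ 1.36  0.26 -0.1 ] w 0.0
knob [(0.55, array([306.7, 229.1])), (0.27, array([280.1, 289.9]))]
0.55 [ 35.8 -33.7 120.8]
0.55 [57.2 75.7 73.1]
0.27 [-16.9 -99.3  57.6]
0.27 [  7.3  77.2 -42.7]
side flux_jar [(0.64, array([323.7, 258.2]))]
side silver_cuff [(0.87, array([362.1, 291.8]))]
side ring_peg [(0.76, array([295.6, 332.9]))]
top flux_jar [(0.8, array([256.4, 227.5]))]
top silver_cuff [(0.75, array([329.6, 219.6])), (0.62, array([366.4, 296.2]))]
top ring_peg [(0.62, array([364.7, 298.6]))]
13.3
```

View pics/z15.png

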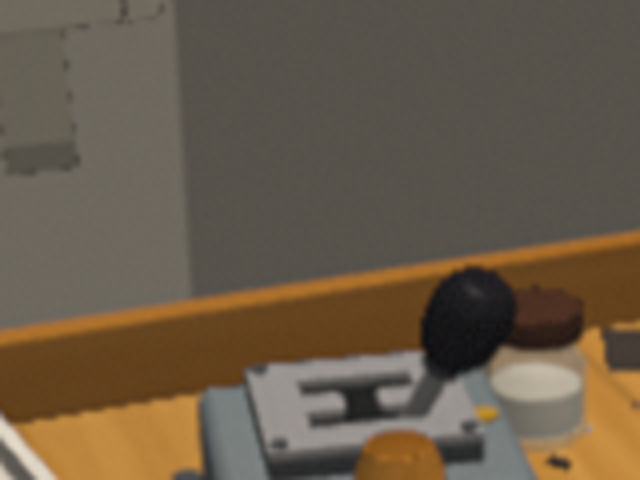

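View pics/top15z.png

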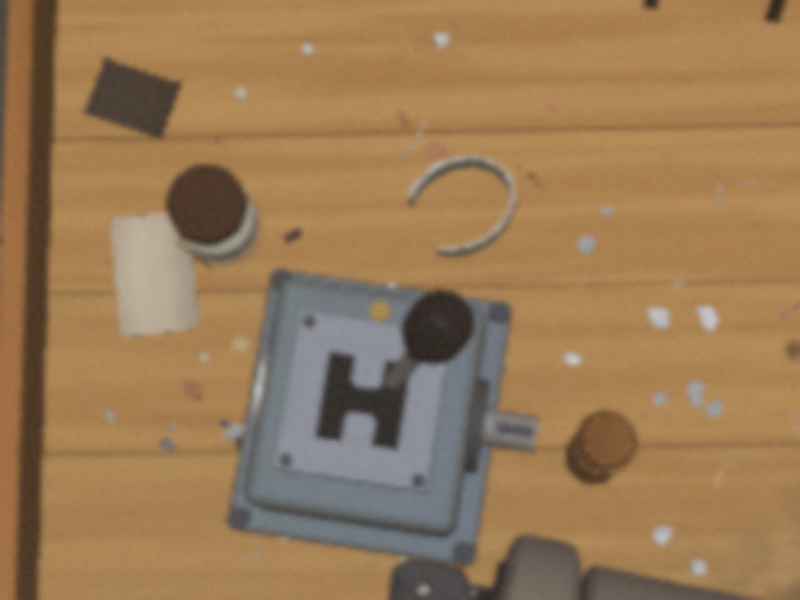

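The lever stands in the far-right slot with its knob at side crop (468,320), where the model puts 0.38 rad. In the top view the shank is in the upper-right slot. The jar, cuff and clamp sit at the same pixels as at the start, and the arm is clear.

```bash
python3 -c "
from h import *
print(ctrl.job_done())"
```

```text
the job is handed in; nothing more can be done
None
```

The lever is in the far-right slot, pushed there in three stages with shut fingertips and never gripped. The job was handed in at about 13.3 s of the 51 s allowed, and no verdict was reported.

- **Path:** I pushed it from near-left to the cross channel, across to the right-hand column, then far until it met the end stop. The pictures show it staying out of the far-left and near-right slots.
- **Force:** Readings while pushing were a few newtons. The highest was about 14 N in total, when I pressed once more to confirm the end stop.
- **Final lever position:** The side picture puts the fore tilt at about 0.38 rad and the side tilt at about -0.32 rad. The top picture shows the shank in the far-right slot.
- **Jar, cuff and clamp:** They look unmoved and upright in the top picture next to the starting one. In the side camera the network's points for them agreed with the start to about 3 px.
- **Arm:** It finished clear, at 0.23 m height on the near side, with about 1.4 N on the force sensor, which is its usual noise.

**Disagreements:**
- The trained network was up to about 4 px off on the knob and missed it once, so I read the knob from the pictures by eye.
- In the first top picture the network mistook the jar for the clamp. In the last one it also gave a second, wrong cuff at the clamp.

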